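# Grade a spring cartridge on the bench spring tester

### The arm

A 6-joint arm with a two-finger parallel gripper is mounted at the origin on a cart in front of the work surface, level with it; the furniture and walls round the work are solid. World frame = base frame: x ahead of the robot, y to its left, z up, the work surface at z = 0. Lengths are in m, angles in rad, forces in N, time in s.
With the tool pointing down it reaches from about 0.3 to 0.825 m from the base axis. Payload 5.4 kg.
Tool frame: the origin (TCP) lies midway between the tips of the shut fingers; the grasp point (between the pads) lies ctrl.grip_depth behind it (ctrl.grip_depth is the distance from the TCP to the grasp point, in m); z points along the fingers, y is the line along which they close (so a half turn about z gives the same grasp; the last joint's range is limited). The gripper opens to 92 mm and grips with 3 to 60 N. Pads are 20 mm wide; open, the fingers measure 128 mm over their backs; the gripper's body (75 mm by 189 mm) begins 69 mm behind the grasp point.
Start: joints at [0.962, 0.158, 1.597, -0, 1.386, -0.21], TCP at [0.223, 0.53, 0.215] pointing down, gripper open.
Joint ranges: [-2.91, 2.91], [-0.94, 2.29], [0.18, 2.7], [-1.29, 4.43], [0.17, 2.64], [-3, 3]. Speed limits (rad/s): [2.57, 2.57, 3.14, 3.14, 3.14, 3.14].

### API

Orientations are given as a unit quaternion [x, y, z, w].
In Python, from rig import ctrl gives the robot as it stands. The module is installed in compiled form; this text tells all that it offers.
- The arm moves only by the tool servo_tool, never from a script. Its argument "commands" is a list of rows, each a list of 6 numbers: the shift along the tool's x, y, z in mm, then the turn, a rotation vector about the tool's x, y, z in rad. A call has 1 to 8 rows; each row is the pose to reach, as a shift and turn from the pose commanded when the call began, along the tool's axes at that moment; what a row does not reach only later rows make up. A row lasts 1/10 s, in which the tool goes at most 50 mm and 8.59 degrees, less where a joint would pass 70% of its speed; a pose out of reach is approached as far as the arm can. A call with a gripper value outside its range is refused whole. "grip" is the opening, from -1 (shut) to 1 (fully open), set as the call begins (left out, the last holds). The fingers move at their own pace and stop on an object; "squeeze" is the grip in N (left out, the last holds). Time passes only in rows, so rows that repeat a pose let the fingers close. It gives the time, the measured TCP pose, the force, the opening and the grip force at its end, in the units of the state.
- ctrl.sense(): the state, without advancing time (a new reading comes with each control period).
- ctrl.capture(name): name is "scene" or "top"; returns a dict with "frame" (400x640x3 uint8, blue, green, red), "camera_matrix" (3x3 intrinsics, pixels), "dist" ([k1, k2, p1, p2, k3] as OpenCV has them; the pictures are not rectified), "extrinsics" (4x4, takes a point from world to camera coordinates). Camera axes: x right, y down, z forward; pixel columns grow to the right and rows downward; lengths in m; the calibration is good to about 2 mm. A picture is of the moment at which its call begins. There is no depth.
- ctrl.sign_off(): hands the job in; it is judged then, once.
The state is a dict: "time_s": time; "joint_positions": joint angles; "qvel": joint speeds; "effort": joint torques, N m; "position": TCP position; "tool_rot": TCP orientation; "contact_force": force on the tool from outside, world axes, zero at the start; "ft_torque": the same for the moment, N m; "width": opening from 0.0 (shut) to 1.0 (fully open); "grip_force": force on a finger pad.
Only numpy, scipy, OpenCV 4.12 (cv2) and the standard library are available. Lean on these libraries where they do the work, as an engineer would, in place of code of your own. Each camera call takes 0.05 s, during which the arm holds its last target. There are 200 camera calls.

### The job

Take any one of the three spring cartridges lying on the wooden rest, stand it cap up on the middle of the spring tester's plate and let go, then press its cap down level with the top of the mark blade (no more than a few millimetres past it), hold it there about a second and read the dial. Then stand the cartridge upright in the bay of the grey tray that has as many studs as the dots in the dial sector where the needle stood, and let go. Leave the other two cartridges on the rest, and do not shift the bottles and the beaker.

Things in the scene. Friction and masses are not known exactly. Their poses are not given: they have to be found in the camera images.
- cart_1_mid (a point): One of three like-looking spring cartridges of unknown stiffness (the number tells nothing), 0.09 kg. Aluminium housing 34 x 34 mm, 44 mm high, flat foot; above it bare coils, then a round dark cap; 78 mm from foot to cap top. Point: housing centre, 22 mm above the foot; z from foot to cap, x, y square to the sides. Lies on its side at first, cap roughly towards the robot. Grip by the housing.
- cap_1 (a point): Centre of the flat top of the cap (27 mm across, 8 mm thick) of cart_1, 56 mm along z from cart_1_mid when relaxed; z out of the cap. The cap slides towards the housing against the spring, 18 mm at most.
- cart_2_mid (a point): One of three like-looking spring cartridges of unknown stiffness (the number tells nothing), 0.09 kg. Aluminium housing 34 x 34 mm, 44 mm high, flat foot; above it bare coils, then a round dark cap; 78 mm from foot to cap top. Point: housing centre, 22 mm above the foot; z from foot to cap, x, y square to the sides. Lies on its side at first, cap roughly towards the robot. Grip by the housing.
- cap_2 (a point): Centre of the flat top of the cap (27 mm across, 8 mm thick) of cart_2, 56 mm along z from cart_2_mid when relaxed; z out of the cap. The cap slides towards the housing against the spring, 18 mm at most.
- cart_3_mid (a point): One of three like-looking spring cartridges of unknown stiffness (the number tells nothing), 0.09 kg. Aluminium housing 34 x 34 mm, 44 mm high, flat foot; above it bare coils, then a round dark cap; 78 mm from foot to cap top. Point: housing centre, 22 mm above the foot; z from foot to cap, x, y square to the sides. Lies on its side at first, cap roughly towards the robot. Grip by the housing.
- cap_3 (a point): Centre of the flat top of the cap (27 mm across, 8 mm thick) of cart_3, 56 mm along z from cart_3_mid when relaxed; z out of the cap. The cap slides towards the housing against the spring, 18 mm at most.
- rest: Wooden rest, fixed: board 50 x 200 x 6 mm with three rails 22 mm wide, 40 mm long, tops 20 mm above the bench and 75 mm apart along its y; a cartridge lies along each rail with its housing on it, cap towards the rest's -x. Origin under the centre.
- plate_top (a point): Centre of the top of the spring tester's plate: flat steel disc 60 mm across, 45 mm above the bench unloaded; sinks 1 mm per 8 N. z up. The tester is a fixed grey box 28 mm high, 96 mm wide (y); from here it reaches 110 mm towards its -x (dial end, near the robot) and 62 mm towards +x (column end).
- mark (a point): Tip of the dark blade that points from the tester's column to the plate; its flat top is the mark, 111 mm above the bench, 66 mm above the unloaded plate (a cartridge set there stands 12 mm above it). Tip 32 mm from the plate's axis towards the tester's +x, column 28 mm behind the tip at most; nothing of the tester is more than 6 mm above the mark.
- needle (a joint): Dial needle, rad: 0.12 per newton on the plate, 0 unloaded, clockwise from above. Heavy lines make three sectors with one, two, three dots: 0 to 0.96 (below 8 N), 0.96 to 1.63 (8 to 13.6 N), 1.63 to 2.40 (to 20 N). The cartridge's weight, 0.9 N, is part of the reading. With the cap at the mark the three springs read about 6, 11 and 17.5 N.
- bay_1 (a point): Floor centre of the bay with one stud, leftmost seen from the robot, in the fixed grey tray. Inside 66 mm (x, away from the robot) by 64 mm (y, along the tray); floor about 4 mm, rims 10 mm above the bench; studs on the ledge before the bay, on the robot's side.
- bay_2 (a point): Floor centre of the bay with two studs, in the middle, in the fixed grey tray. Inside 66 mm (x, away from the robot) by 64 mm (y, along the tray); floor about 4 mm, rims 10 mm above the bench; studs on the ledge before the bay, on the robot's side.
- bay_3 (a point): Floor centre of the bay with three studs, rightmost seen from the robot, in the fixed grey tray. Inside 66 mm (x, away from the robot) by 64 mm (y, along the tray); floor about 4 mm, rims 10 mm above the bench; studs on the ledge before the bay, on the robot's side.
- dropper_bottle: Bystander: amber bottle with black dropper, 33 x 33 x 112 mm, origin under its centre.
- beaker: Bystander: small clear beaker, 51 x 55 x 60 mm, origin under its centre.
- white_cap_vial: Bystander: small amber bottle with a white cap, 29 x 29 x 71 mm, origin under its centre.

How it is judged:
On the way, in this order (a step that is already met when the one before it is completed fails the run):
1. one cartridge stands upright, cap up, on the middle of the tester's plate, let go (((horizontal distance between cart_1_mid and plate_top below 0.015 m and z of cart_1_mid in the frame of plate_top between 0.017 and 0.027 m and angle between cart_1_mid's own z axis and vertical below 0.12 rad and contact force between the fingers and cart_1 below 0.05 N) or (horizontal distance between cart_2_mid and plate_top below 0.015 m and z of cart_2_mid in the frame of plate_top between 0.017 and 0.027 m and angle between cart_2_mid's own z axis and vertical below 0.12 rad and contact force between the fingers and cart_2 below 0.05 N) or (horizontal distance between cart_3_mid and plate_top below 0.015 m and z of cart_3_mid in the frame of plate_top between 0.017 and 0.027 m and angle between cart_3_mid's own z axis and vertical below 0.12 rad and contact force between the fingers and cart_3 below 0.05 N))), for 0.2 s.
2. the cartridge on the plate is pressed down so that the top of its cap is level with the top of the mark blade, within 2.5 mm, for 0.4 s (((horizontal distance between cart_1_mid and plate_top below 0.015 m and z of cart_1_mid in the frame of plate_top between 0.017 and 0.027 m and angle between cart_1_mid's own z axis and vertical below 0.12 rad and z of cap_1 in the frame of mark between -0.0025 and 0.0025 m) or (horizontal distance between cart_2_mid and plate_top below 0.015 m and z of cart_2_mid in the frame of plate_top between 0.017 and 0.027 m and angle between cart_2_mid's own z axis and vertical below 0.12 rad and z of cap_2 in the frame of mark between -0.0025 and 0.0025 m) or (horizontal distance between cart_3_mid and plate_top below 0.015 m and z of cart_3_mid in the frame of plate_top between 0.017 and 0.027 m and angle between cart_3_mid's own z axis and vertical below 0.12 rad and z of cap_3 in the frame of mark between -0.0025 and 0.0025 m))), for 0.4 s.
At the end, for the whole second after the job is handed in: The tested cartridge stands upright (within 7 degrees), let go and at rest, on the floor of the bay whose studs match its dial sector, its centre within 18 mm (x and y) of the bay's centre; the other two cartridges lie within 30 mm of where they lay (((x of cart_1_mid in the frame of bay_2 between -0.018 and 0.018 m and y of cart_1_mid in the frame of bay_2 between -0.018 and 0.018 m and z of cart_1_mid in the frame of bay_2 between 0.016 and 0.026 m and angle between cart_1_mid's own z axis and vertical below 0.12 rad and linear speed of cart_1 below 0.02 m/s and distance of each of cart_2_mid, cart_3_mid from where it was at the start of the episode below 0.03 m) or (x of cart_2_mid in the frame of bay_3 between -0.018 and 0.018 m and y of cart_2_mid in the frame of bay_3 between -0.018 and 0.018 m and z of cart_2_mid in the frame of bay_3 between 0.016 and 0.026 m and angle between cart_2_mid's own z axis and vertical below 0.12 rad and linear speed of cart_2 below 0.02 m/s and distance of each of cart_1_mid, cart_3_mid from where it was at the start of the episode below 0.03 m) or (x of cart_3_mid in the frame of bay_1 between -0.018 and 0.018 m and y of cart_3_mid in the frame of bay_1 between -0.018 and 0.018 m and z of cart_3_mid in the frame of bay_1 between 0.016 and 0.026 m and angle between cart_3_mid's own z axis and vertical below 0.12 rad and linear speed of cart_3 below 0.02 m/s and distance of each of cart_1_mid, cart_2_mid from where it was at the start of the episode below 0.03 m))); the robot touches nothing.
It fails at once if the cap of a cartridge on the plate is pressed more than 5 mm below the mark ((horizontal distance between cart_1_mid and plate_top below 0.015 m and z of cart_1_mid in the frame of plate_top between 0.017 and 0.027 m and angle between cart_1_mid's own z axis and vertical below 0.12 rad and z of cap_1 in the frame of mark below -0.005 m) or (horizontal distance between cart_2_mid and plate_top below 0.015 m and z of cart_2_mid in the frame of plate_top between 0.017 and 0.027 m and angle between cart_2_mid's own z axis and vertical below 0.12 rad and z of cap_2 in the frame of mark below -0.005 m) or (horizontal distance between cart_3_mid and plate_top below 0.015 m and z of cart_3_mid in the frame of plate_top between 0.017 and 0.027 m and angle between cart_3_mid's own z axis and vertical below 0.12 rad and z of cap_3 in the frame of mark below -0.005 m)).
It fails at once if a bystander bottle or beaker is moved more than 30 mm (distance of any of dropper_bottle, beaker, white_cap_vial from where it was at the start of the episode above 0.03 m).
It also fails if it takes over 72 s, if anything falls off the work surface, if the arm or the gripper's body presses on something with over 40 N, if the wrist force passes 120 N, or if a joint passes its speed limit or range.

## Working session

There is one attempt and no reset: what is moved stays moved. The work goes in short steps, Python scripts to look and compute and a tool call to move; the robot and the scene stay as the last step left them, time stands still between calls to the robot, and variables do not carry over. Pictures are saved under pics/ and viewed, at most 10 in all, crops included, and the job is handed in when it is done.

Besides the shell and the picture viewer there is one more tool, called after "Emit:" as name(argument=value, ...), one argument or row to a line, values as JSON. servo_tool: Moves the arm, as the interface text tells. Its arguments: {"type":"object","properties":{"commands":{"type":"array"},"grip":{"type":"number"},"squeeze":{"type":"number"}},"required":["commands"]}

```bash
mkdir -p pics; cat > h.py <<'E'
import numpy as np, cv2
from rig import ctrl
from scipy.spatial.transform import Rotation as R
def cap(n):
    c=ctrl.capture(n); return c
def ray(c,uv,z):
    p=cv2.undistortPoints(np.array([[uv]],float),np.array(c['camera_matrix']),np.array(c['dist']))[0,0]
    E=np.array(c['extrinsics']); Rm=E[:3,:3]; o=-Rm.T@E[:3,3]; d=Rm.T@np.array([p[0],p[1],1])
    return o+d*(z-o[2])/d[2]
def proj(c,P):
    E=np.array(c['extrinsics']); return cv2.projectPoints(np.array(P,float).reshape(-1,3),cv2.Rodrigues(E[:3,:3])[0],E[:3,3],np.array(c['camera_matrix']),np.array(c['dist']))[0].reshape(-1,2)
E
python3 - <<'E'
from h import *
import pickle
for n in('scene','top'):
    c=cap(n); pickle.dump(c,open(n+'.pkl','wb')); cv2.imwrite(f'pics/{n}0.png',cv2.resize(c['frame'],None,fx=1.25,fy=1.25,interpolation=cv2.INTER_CUBIC))
    E=np.array(c['extrinsics']);print(n,-E[:3,:3].T@E[:3,3])
s=ctrl.sense();print(s,ctrl.grip_depth,R.from_quat(s['tool_rot']).as_matrix().round(3))
E
```

```text
scene [0.02844577 1.1727993  0.72613761]
top [0.38319782 0.23067398 1.01917067]
{'time_s': 0.1, 'joint_positions': array([ 9.61908444e-01,  1.58958616e-01,  1.59808462e+00, -1.50668173e-05,
        1.38623057e+00, -2.10066592e-01]), 'qvel': array([-0.00108495,  0.00039985, -0.00211653, -0.00086684, -0.00159252,
       -0.00038283]), 'effort': array([-4.81651387e-04, -3.86501849e+01, -3.22961140e+01,  7.02960463e-02,
        3.39067576e-02, -1.49658479e-05]), 'position': array([0.22296641, 0.52939628, 0.21374366]), 'tool_rot': array([ 1.98090258e-01,  9.80183423e-01, -7.74033376e-04, -3.27866512e-04]), 'contact_force': array([0.04674232, 0.17678782, 0.45898155]), 'ft_torque': array([-0.02691812,  0.01357703, -0.01984089]), 'grip_force': 0.0, 'width': 0.997914638975066} 0.0187 [[-0.922  0.388 -0.001]
 [ 0.388  0.922 -0.001]
 [ 0.    -0.002 -1.   ]]
```

View pics/top0.png

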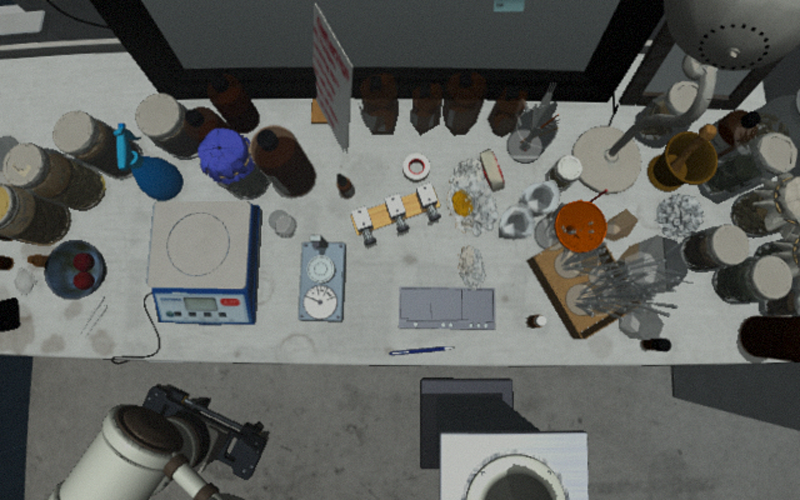

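View pics/scene0.png

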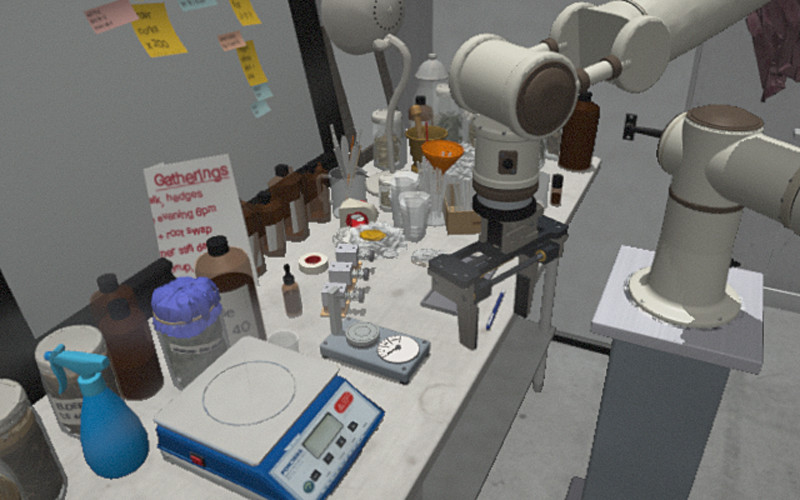

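The top view shows the tester near (321,285), the rest at about (398,208), the tray at (447,308), the dropper bottle at (345,186), the beaker at (283,222) and the white-cap vial at (536,320). The scene view shows the same items from the left. I'll enlarge the work area.

```bash
python3 - <<'E'
from h import *
import pickle
c=pickle.load(open('top.pkl','rb'))
f=c['frame'][135:275,210:405]
f=cv2.resize(f,None,fx=4,fy=4,interpolation=cv2.INTER_CUBIC)
for i in range(0,195,20): cv2.putText(f,str(210+i),(i*4,10),0,.35,(0,0,255)); cv2.line(f,(i*4,12),(i*4,18),(0,0,255))
for i in range(0,140,20): cv2.putText(f,str(135+i),(0,i*4+4),0,.35,(0,0,255))
cv2.imwrite('pics/crop.png',f)
E
```

```text
(no output)
```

View pics/crop.png

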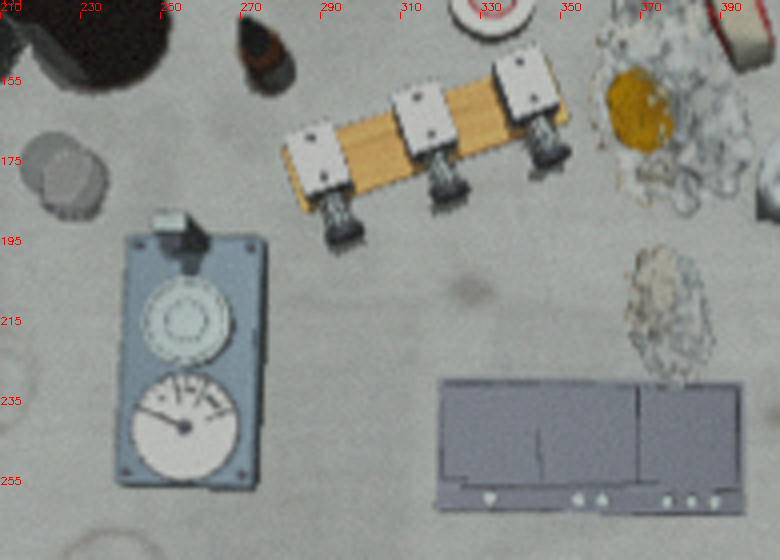

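The crop shows (crop pixels): housing face centres at (317,158), (424,118) and (526,82), plate centre (186,321), dial hub (184,428), and tray bays centred near u 489/589/691, v 433.

```bash
python3 - <<'E'
from h import *
import pickle
c=pickle.load(open('top.pkl','rb'))
def w(n,u,v,z): print(n,ray(c,(210+(u-1.5)/4,135+(v-1.5)/4),z).round(4))
for n,u,v,z in [('L',317,158,.054),('L1',311,138,.054),('L2',323,177,.054),('M1',417,98,.054),('M2',432,134,.054),('M',424,118,.054),('R1',517,62,.054),('R2',535,99,.054),('R',526,82,.054),
('capL',344,230,.05),('capM',450,195,.05),('capR',549,155,.05),
('plate',186,321,.045),('hub',184,428,.03),('s1',139,244,.028),('s2',250,247,.028),('s3',125,472,.028),('s4',241,475,.028),('tip',190,272,.111),
('t1',441,380,.01),('t2',743,382,.01),('t3',745,514,.0),('t4',435,510,.01),('b1s',489,497,.012),('b2s',589,498,.012),('b3s',691,501,.012),('b1',489,433,.004),('b2',589,433,.004),('b3',691,434,.004),('restTL',283,150,.006),('restBL',305,213,.006),('restBR',568,120,.006)]: w(n,u,v,z)
E
```

```text
L [0.6034 0.3304 0.054 ]
L1 [0.6171 0.3348 0.054 ]
L2 [0.5904 0.3261 0.054 ]
M1 [0.6454 0.2641 0.054 ]
M2 [0.6206 0.2536 0.054 ]
M [0.6316 0.2592 0.054 ]
R1 [0.6712 0.1968 0.054 ]
R2 [0.6455 0.1846 0.054 ]
R [0.6573 0.1907 0.054 ]
capL [0.5553 0.3116 0.05  ]
capM [0.5798 0.2411 0.05  ]
capR [0.6079 0.1749 0.05  ]
plate [0.4938 0.4159 0.045 ]
hub [0.4235 0.4176 0.03  ]
s1 [0.5483 0.4534 0.028 ]
s2 [0.5469 0.3773 0.028 ]
s3 [0.3937 0.4566 0.028 ]
s4 [0.3928 0.3787 0.028 ]
tip [0.517 0.402 0.111]
t1 [0.4589 0.2463 0.01  ]
t2 [0.4593 0.0392 0.01  ]
t3 [0.3695 0.0373 0.    ]
t4 [0.3709 0.2494 0.01  ]
b1s [0.3799 0.213  0.012 ]
b2s [0.3798 0.1453 0.012 ]
b3s [0.3782 0.0762 0.012 ]
b1 [0.4234 0.2131 0.004 ]
b2 [0.4239 0.1446 0.004 ]
b3 [0.4238 0.0745 0.004 ]
restTL [0.6199 0.3595 0.006 ]
restBL [0.575  0.3428 0.006 ]
restBR [0.6435 0.1589 0.006 ]
```

```bash
cat >> h.py <<'E'
gd=ctrl.grip_depth
def ori(az,tilt):   # az deg: outward azimuth of lean; tilt deg: tool z leans to az (neg: back); y = az+90
    a,t=np.radians([az,tilt]); d=np.array([np.cos(a),np.sin(a),0]); z=np.sin(t)*d-np.cos(t)*np.array([0,0,1]); y=np.array([-d[1],d[0],0])
    return np.column_stack([np.cross(y,z),y,z])
def go(tcp,Rm):
    s=ctrl.sense(); R0=R.from_quat(s['tool_rot']).as_matrix()
    d=R0.T@(np.array(tcp)-s['position'])*1e3; r=R.from_matrix(R0.T@Rm).as_rotvec()
    print('row',d.round(1).tolist(),r.round(3).tolist(),'n',max(np.linalg.norm(d)/50,np.linalg.norm(r)/.15).round(1)); return s
def gp(g,Rm,back=0): return np.array(g)+Rm[:,2]*(gd-back)
E
python3 -c "
from h import *
go((.45,.2,.26),ori(20.8,0))"
```

```text
row [-337.1, -215.5, -46.0] [-0.001, -0.001, -0.762] n 8.1
```

Emit:
servo_tool(
  commands=[
    [-337,-215,-46,0,0,-0.762],
    [-337,-215,-46,0,0,-0.762],
    [-337,-215,-46,0,0,-0.762],
    [-337,-215,-46,0,0,-0.762],
    [-337,-215,-46,0,0,-0.762],
    [-337,-215,-46,0,0,-0.762],
    [-337,-215,-46,0,0,-0.762],
    [-337,-215,-46,0,0,-0.762],
  ],
  grip=0.3,
)

```text
time_s: 0.9
position: [0.4352, 0.222, 0.2574]
tool_rot: [-0.181, 0.984, 0.0, -0.0]
contact_force: [0.1, 0.8, -0.2]
width: 0.653
grip_force: 0.0
```

```bash
python3 -c "
from h import *
Rm=ori(20.8,60)
s=go(gp((.626,.257,.045),Rm,.12),Rm); print(s['joint_positions'].round(3),s['position'],s['width'])"
```

```text
row [-103.1, -35.1, 161.7] [0.0, -1.047, 0.0] n 7.0
[ 0.224 -0.097  1.774  0.     1.465 -1.711] [0.4351841  0.22199039 0.25737344] 0.6525462744480274
```

Emit:
servo_tool(
  commands=[
    [-13,-4,20,0,-0.131,0],
    [-26,-9,40,0,-0.262,0],
    [-39,-13,60,0,-0.393,0],
    [-52,-17,80,0,-0.524,0],
    [-65,-22,100,0,-0.654,0],
    [-78,-26,120,0,-0.785,0],
    [-91,-31,140,0,-0.916,0],
    [-103,-35,161,0,-1.047,0],
  ],
)

```text
time_s: 1.7
position: [0.5237, 0.2429, 0.1366]
tool_rot: [-0.174, 0.895, 0.092, 0.4]
contact_force: [1.1, 1.2, 1.0]
width: 0.652
grip_force: 0.0
```

```bash
python3 -c "
from h import *
Rm=ori(20.8,60)
s=go(gp((.626,.257,.045),Rm,.12),Rm); print(s['joint_positions'].round(3),s['qvel'].round(2))
c=cap('top');f=cv2.resize(c['frame'][110:280,210:410],None,fx=3,fy=3);
c2=cap('scene');g=cv2.resize(c2['frame'][60:340,150:490],None,fx=1.7,fy=1.7)[:,:]
cv2.imwrite('pics/a1.png',f);cv2.imwrite('pics/a2.png',g)
"
```

```text
row [22.1, -24.6, 35.9] [0.041, -0.202, -0.002] n 1.4
[ 0.081 -0.253  2.396  0.955  0.308 -2.697] [-0.04  0.23  0.13  2.19 -0.49 -2.17]
```

View pics/a2.png

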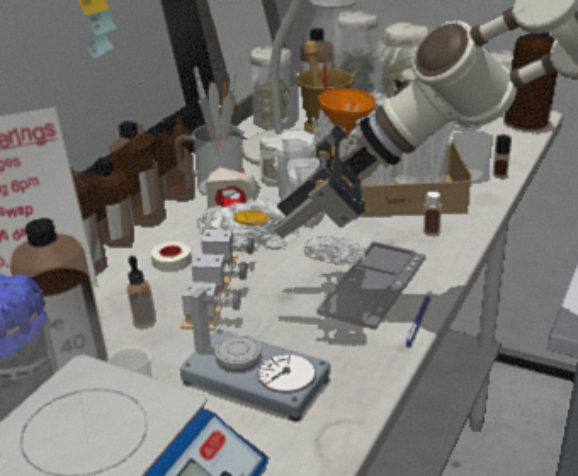

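The scene view shows the gripper tilted, fingers above and before the rest, nothing touched. The wrist is near its singularity (q5 = 0.31), so I'll use a smaller tilt of 48°.

```bash
python3 -c "
from h import *
Rm=ori(20.8,48)
s=go(gp((.622,.256,.038),Rm,.10),Rm); print(s['joint_positions'].round(3),s['position'])
print(gp((.622,.256,.038),Rm,.10))
"
```

```text
row [8.1, -25.3, 55.3] [0.042, 0.004, 0.001] n 1.2
[ 0.081 -0.252  2.395  0.948  0.31  -2.689] [0.52314484 0.24296897 0.13590254]
[0.56552001 0.23454526 0.09240032]
```

Emit:
servo_tool(
  commands=[
    [4,-12,28,0.02,0,0],
    [8,-25,55,0.04,0,0],
    [8,-25,55,0.04,0,0],
    [8,-25,55,0.04,0,0],
  ],
)

```text
time_s: 2.2
position: [0.5664, 0.237, 0.1019]
tool_rot: [-0.167, 0.899, 0.073, 0.399]
contact_force: [0.6, -0.8, 0.5]
width: 0.649
grip_force: 0.0
```

```bash
python3 -c "
from h import *
Rm=ori(20.8,48)
s=go(gp((.622,.256,.038),Rm,.10),Rm); print(s['joint_positions'].round(3),s['position'])
"
```

```text
row [8.2, -2.0, 5.2] [0.001, -0.003, 0.003] n 0.2
[ 0.092 -0.042  2.297  1.239  0.212 -2.99 ] [0.56637298 0.2370292  0.1019484 ]
```

```bash
cat > fk.py <<'E'
import numpy as np
from scipy.optimize import least_squares
from scipy.spatial.transform import Rotation as R
D=[([.9619,.15896,1.5981,0,1.3862,-.2101],[.22297,.5294,.21374]),([.224,-.097,1.774,0,1.465,-1.711],[.4352,.2220,.2574]),([.081,-.252,2.395,.948,.31,-2.689],[.5231,.24297,.1359]),([.092,-.042,2.297,1.239,.212,-2.99],[.56637,.23703,.10195])]
def fk(q,p):
    a,d,L1,L2,H,T,e,s=p
    A=R.from_euler('z',q[0]); B=A*R.from_euler('y',q[1]); C=B*R.from_euler('y',q[2])
    W=C*R.from_euler('z',s4*q[3])*R.from_euler('y',q[4])
    x=A.apply([a,d,H])+B.apply([0,0,L1])+C.apply([e,0,L2])+W.apply([0,s,T])
    return x,W*R.from_euler('z',q[5])
def fit():
    return least_squares(lambda p:np.ravel([1e3*(fk(q,p)[0]-x) for q,x in D]+[1e-3*np.array([0]*3)]),[0,.12,.4,.4,.3,.25,0,0.0])
def best():
    global s4
    r=[]
    for s4 in (1,-1): r.append((fit().cost,s4,fit().x))
    c,s4,p=min(r,key=lambda t:t[0]); return c,p
s4=1
E
python3 - <<'E'
import fk; from fk import *
c,p=best();print(c,fk.s4,p.round(4))
from h import ctrl
for q,x in D: print((fk.fk(q,p)[0]-x).round(4))
for a in(D[0],D[3]): print(fk.fk(a[0],p)[1].as_matrix().round(2))
print(R.from_quat(ctrl.sense()['tool_rot']).as_matrix().round(2))
E
```

```text
Traceback (most recent call last):
AttributeError: 'function' object has no attribute 's4'
```

```bash
mv fk.py kin.py; python3 - <<'E'
import kin; from kin import *
c,p=best();print(c,kin.s4,p.round(4))
for q,x in D: print((fk(q,p)[0]-x).round(4))
for a in(D[0],D[3]): print(fk(a[0],p)[1].as_matrix().round(2))
from h import ctrl
print(R.from_quat(ctrl.sense()['tool_rot']).as_matrix().round(2))
E
```

```text
0.006783939166036407 1 [-1.400e-03  1.198e-01  3.862e-01  5.206e-01  2.994e-01  3.228e-01
  4.860e-02  1.000e-04]
[ 0.0001 -0.     -0.    ]
[-0.      0.0001  0.    ]
[ 0. -0.  0.]
[-0.  0.  0.]
[[-0.39 -0.92 -0.  ]
 [-0.92  0.39 -0.  ]
 [ 0.    0.   -1.  ]]
[[ 0.36 -0.63  0.69]
 [-0.93 -0.24  0.26]
 [ 0.   -0.74 -0.67]]
[[-0.63 -0.36  0.69]
 [-0.24  0.93  0.26]
 [-0.74 -0.   -0.67]]
```

```bash
cat >> kin.py <<'E'
_,P=best()
LO=np.array([-2.91,-.94,.18,-1.29,.17,-3]);HI=np.array([2.91,2.29,2.7,4.43,2.64,3])
def tool(q):
    x,W=fk(q,P); return x,W*R.from_euler('z',np.pi/2)
def ik(x,Rm,seed,):
    Rt=R.from_matrix(Rm)
    f=lambda q:np.r_[(tool(q)[0]-x)*10,(tool(q)[1].inv()*Rt).as_rotvec()]
    r=least_squares(f,np.clip(seed,LO+.001,HI-.001),bounds=(LO,HI)); return r.x,np.abs(r.fun).max()
E
python3 - <<'E'
from kin import *; from h import ori,gp
F=np.diag([-1,-1,1])
def show(n,g,az,t,back,fl):
    Rm=ori(az,t)
    if fl: Rm=Rm@F
    b=min((ik(gp(g,Rm,back),Rm,[.3,.2,1.7,q4,q5,q6]) for q4 in(0,.8,-.8,2.5) for q5 in (.5,1.5) for q6 in(-1.7,1.4,0)),key=lambda t:round(t[1],3)+.0001*abs(t[0][3]))
    print(n,az,t,back,fl,b[0].round(2),round(b[1],4))
for t in(35,42,48,55):
  for back in(0,.1): 
    for fl in (0,1): show('M',(.622,.256,.038),20.8,t,back,fl)
for az in (29,45,60,75):
  for t in (-42,-48,-55):
    for fl in (0,1): show('P',(.4945,.416,.08),az,t,0,fl)
E
```

```text
M 20.8 35 0 0 [ 0.16  0.33  1.96  0.44  0.28 -2.16] 0.0
M 20.8 35 0 1 [0.16 0.33 1.96 0.44 0.28 0.98] 0.0
M 20.8 35 0.1 0 [ 0.13  0.02  2.1   0.32  0.44 -2.05] 0.0
M 20.8 35 0.1 1 [0.13 0.02 2.1  0.32 0.44 1.09] 0.0
M 20.8 42 0 0 [ 0.14  0.32  2.04  1.15  0.17 -2.88] 0.0066
M 20.8 42 0 1 [0.14 0.32 2.04 1.15 0.17 0.26] 0.0066
M 20.8 42 0.1 0 [ 0.11 -0.01  2.22  0.67  0.28 -2.41] 0.0
M 20.8 42 0.1 1 [ 0.11 -0.01  2.22  0.67  0.28  0.73] 0.0
M 20.8 48 0 0 [0.13 0.33 2.09 2.11 0.2  2.43] 0.0
M 20.8 48 0 1 [ 0.13  0.33  2.09  2.11  0.2  -0.71] 0.0
M 20.8 48 0.1 0 [ 0.09 -0.02  2.29  1.25  0.21 -3.  ] 0.0159
M 20.8 48 0.1 1 [ 0.09 -0.02  2.3   1.38  0.21  0.01] 0.0
M 20.8 55 0 0 [0.12 0.36 2.14 2.56 0.37 1.98] 0.0
M 20.8 55 0 1 [ 0.12  0.36  2.14  2.56  0.37 -1.16] 0.0
M 20.8 55 0.1 0 [0.06 0.01 2.39 2.22 0.31 2.29] 0.0
M 20.8 55 0.1 1 [ 0.06  0.01  2.39  2.22  0.31 -0.85] 0.0
P 29 -42 0 0 [ 0.51  1.1   0.7   0.    2.07 -1.57] 0.0
P 29 -42 0 1 [0.51 1.1  0.7  0.   2.07 1.58] 0.0
P 29 -48 0 0 [ 0.51  1.21  0.56  0.    2.21 -1.56] 0.0
P 29 -48 0 1 [0.51 1.21 0.56 0.   2.21 1.58] 0.0
P 29 -5
[... 386 characters left out ...]
 0.59  1.38  0.33 -0.23  2.37  1.29] 0.0
P 60 -42 0 0 [ 0.64  1.08  0.74 -0.3   2.   -2.01] 0.0
P 60 -42 0 1 [ 0.64  1.08  0.74 -0.3   2.    1.13] 0.0
P 60 -48 0 0 [ 0.65  1.18  0.61 -0.34  2.12 -2.03] 0.0
P 60 -48 0 1 [ 0.65  1.18  0.61 -0.34  2.12  1.11] 0.0
P 60 -55 0 0 [ 0.66  1.32  0.43 -0.42  2.27 -2.08] 0.0
P 60 -55 0 1 [ 0.66  1.32  0.43 -0.42  2.27  1.06] 0.0
P 75 -42 0 0 [ 0.7   1.02  0.84 -0.42  1.89 -2.19] 0.0
P 75 -42 0 1 [ 0.7   1.02  0.84 -0.42  1.89  0.95] 0.0
P 75 -48 0 0 [ 0.71  1.11  0.73 -0.48  1.99 -2.21] 0.0
P 75 -48 0 1 [ 0.71  1.11  0.73 -0.48  1.99  0.93] 0.0
P 75 -55 0 0 [ 0.73  1.22  0.6  -0.56  2.12 -2.24] 0.0
P 75 -55 0 1 [ 0.73  1.22  0.6  -0.56  2.12  0.9 ] 0.0
```

```bash
python3 - <<'E'
from kin import *; from h import ori,gp
seed0=[.16,.33,1.96,.44,.28,-2.16]
for az in (29,0,-20,-40,-60,-75):
  for dz in (0,.15):
    Rm=ori(az,-55); b=min((ik(gp((.4945,.416,.08+dz),Rm),Rm,[.5,1.2,.5,q4,2.,q6]) for q4 in(0,.8) for q6 in(-1.5,0)),key=lambda t:round(t[1],3)+1e-4*abs(t[0][3]))
    print(az,dz,b[0].round(2),round(b[1],4))
import pickle
from h import ray
c=pickle.load(open('scene.pkl','rb'));t=pickle.load(open('top.pkl','rb'))
# scale right edge: top view corners (255,205),(262,205)/(252,322)
for z in (.05,.08): print(z,[ray(t,(u/1.25,v/1.25),z)[:2].round(3) for u,v in((252,205),(246,305))])
for z in (.05,.08): print('scene',z,[ray(c,(u/1.25,v/1.25),z)[:2].round(3) for u,v in((334,374),(283,338))])
E
```

```text
29 0 [ 0.51  1.36  0.36  0.01  2.38 -1.56] 0.0
29 0.15 [ 0.51  1.22  0.31  0.01  2.57 -1.56] 0.0
0 0 [ 0.37  1.19  0.66  0.37  2.19 -1.13] 0.0
0 0.15 [ 0.37  1.03  0.63  0.43  2.36 -1.04] 0.0
-20 0 [ 0.28  1.03  0.94  0.55  1.97 -0.94] 0.0
-20 0.15 [ 0.28  0.85  0.91  0.61  2.14 -0.82] 0.0
-40 0 [ 0.19  0.86  1.22  0.7   1.74 -0.81] 0.0
-40 0.15 [ 0.19  0.67  1.2   0.74  1.9  -0.67] 0.0
-60 0 [ 0.13  0.69  1.5   0.86  1.49 -0.72] 0.0
-60 0.15 [ 0.13  0.47  1.48  0.86  1.65 -0.54] 0.0
-75 0 [ 0.1   0.56  1.7   0.99  1.3  -0.67] 0.0
-75 0.15 [ 0.1   0.32  1.68  0.95  1.45 -0.44] 0.0
0.05 [array([0.631, 0.57 ]), array([0.414, 0.57 ])]
0.08 [array([0.623, 0.559]), array([0.413, 0.559])]
scene 0.05 [array([0.479, 0.539]), array([0.607, 0.498])]
scene 0.08 [array([0.459, 0.567]), array([0.581, 0.528])]
```

```bash
python3 - <<'E'
from kin import *; from h import *
for az in(0,-20):
  for g in((.42,.31,.034),(.42,.31,.15)):
    Rm=ori(az,-55); b=ik(gp(g,Rm),Rm,[.4,1.,.9,.3,2.,-1.2]); print(az,g,b[0].round(2),round(b[1],4))
Rm=ori(20.8,35); G=(.6312-.012*.935,.2597-.012*.355,.038)
print(G); go(gp(G,Rm,.1),Rm)
E
```

```text
0 (0.42, 0.31, 0.034) [ 0.27  0.95  1.18  0.24  1.95 -1.32] 0.0
0 (0.42, 0.31, 0.15) [ 0.27  0.78  1.2   0.26  2.09 -1.28] 0.0
-20 (0.42, 0.31, 0.034) [ 0.16  0.85  1.35  0.42  1.81 -1.16] 0.0
-20 (0.42, 0.31, 0.15) [ 0.16  0.67  1.37  0.44  1.96 -1.08] 0.0
(0.61998, 0.25544, 0.038)
row [-8.7, -1.9, 5.6] [0.0, 0.224, 0.003] n 1.5
```

Emit:
servo_tool(
  commands=[
    [-4,-1,3,0,0.112,0],
    [-9,-2,6,0,0.224,0],
    [-9,-2,6,0,0.224,0],
    [-9,-2,6,0,0.224,0],
    [-9,-2,6,0,0.224,0],
    [-9,-2,6,0,0.224,0],
  ],
)

```text
time_s: 2.8
position: [0.5779, 0.2383, 0.1069]
tool_rot: [-0.173, 0.937, 0.053, 0.298]
contact_force: [0.3, 0.6, 0.2]
width: 0.647
grip_force: 0.0
```

```bash
python3 - <<'E'
from kin import *; from h import *
Rm=ori(20.8,35); G=(.620,.2555,.038)
s=go(gp(G,Rm,.1),Rm); go(gp(G,Rm,0),Rm); print(s['joint_positions'].round(2),s['width'])
E
```

```text
row [2.3, 1.1, 1.2] [-0.003, 0.003, 0.003] n 0.1
row [2.6, 1.4, 101.2] [-0.003, 0.003, 0.003] n 2.0
[ 0.13  0.02  2.11  0.32  0.43 -2.06] 0.6468086518749078
```

Emit:
servo_tool(
  commands=[
    [0.5,0.3,20,0,0,0],
    [1,0.6,40,0,0,0],
    [1.5,0.9,60,0,0,0],
    [2,1.2,75,0,0,0],
    [2.6,1.4,88,0,0,0],
    [2.6,1.4,96,0,0,0],
    [2.6,1.4,101,0,0,0],
    [2.6,1.4,101,0,0,0],
  ],
)

```text
time_s: 3.6
position: [0.6286, 0.2594, 0.0201]
tool_rot: [-0.173, 0.938, 0.054, 0.296]
contact_force: [-0.3, -1.0, -0.3]
width: 0.65
grip_force: 0.0
```

```bash
python3 - <<'E'
from kin import *; from h import *
Rm=ori(20.8,35); G=(.620,.2555,.038)
s=go(gp(G,Rm,0),Rm); print(s['joint_positions'].round(2))
c2=cap('scene');g=cv2.resize(c2['frame'][170:290,220:380],None,fx=4,fy=4,interpolation=cv2.INTER_CUBIC)
cv2.imwrite('pics/a3.png',g)
E
```

```text
row [-2.6, -0.6, -1.3] [-0.001, 0.0, 0.001] n 0.1
[ 0.16  0.33  1.97  0.45  0.27 -2.17]
```

View pics/a3.png

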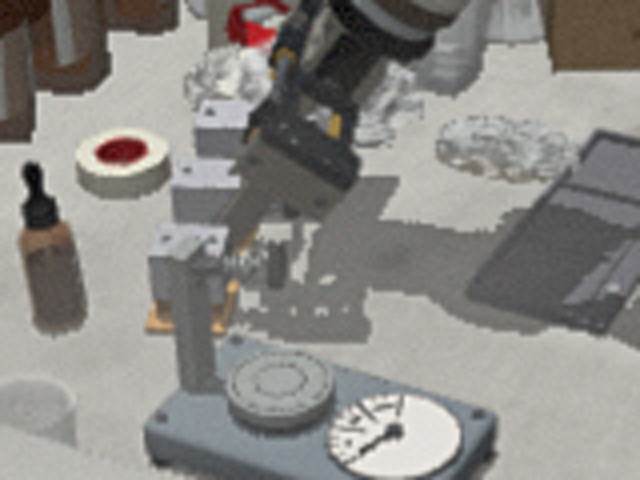

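The picture shows the left finger at (240,215) beside the middle cartridge's housing, clear of the left one. I'll close the gripper.

Emit:
servo_tool(
  commands=[
    [-1,0,0,0,0,0],
    [-2,-0.5,-1,0,0,0],
    [-2,-0.5,-1,0,0,0],
    [-2,-0.5,-1,0,0,0],
    [-2,-0.5,-1,0,0,0],
    [-2,-0.5,-1,0,0,0],
    [-2,-0.5,-1,0,0,0],
    [-2,-0.5,-1,0,0,0],
  ],
  grip=-1,
  squeeze=25,
)

```text
time_s: 4.45
position: [0.6304, 0.2593, 0.0227]
tool_rot: [-0.173, 0.938, 0.054, 0.297]
contact_force: [-2.7, -1.7, 5.4]
width: 0.367
grip_force: 25.0
```

```bash
python3 - <<'E'
from h import *
s=ctrl.sense(); print(s['width']*92,s['grip_force'],s['position'])
Rm=R.from_quat(s['tool_rot']).as_matrix(); print(Rm.T@[0,0,120])
E
```

```text
33.78158737059702 24.982924461364746 [0.63043326 0.25931793 0.02274941]
[-68.97086341  -0.23023122 -98.19860994]
```

Gripped at 34 mm. I'll lift straight up and check.

Emit:
servo_tool(
  commands=[
    [-11,0,-16,0,0,0],
    [-23,0,-33,0,0,0],
    [-40,0,-57,0,0,0],
    [-57,0,-82,0,0,0],
    [-75,0,-107,0,0,0],
    [-92,0,-131,0,0,0],
    [-92,0,-131,0,0,0],
  ],
)

```text
time_s: 5.15
position: [0.6328, 0.2601, 0.1879]
tool_rot: [-0.173, 0.937, 0.053, 0.3]
contact_force: [1.0, 0.3, 0.5]
width: 0.368
grip_force: 25.0
```

```bash
python3 - <<'E'
from kin import *; from h import *
s=ctrl.sense(); print(s['width']*92,s['grip_force'],s['joint_positions'].round(2))
Rm=ori(20.8,-10); go(gp((.47,.27,.24),Rm),Rm)
Rm=ori(-5,-55); go(gp((.42,.31,.20),Rm),Rm)
E
```

```text
33.824697796267664 24.97854709625244 [ 0.16  0.04  1.9   0.21  0.6  -1.91]
row [103.9, 67.0, -115.9] [-0.003, 0.794, 0.001] n 5.3
row [157.6, 128.9, -114.8] [-0.089, 1.551, 0.493] n 10.9
```

Emit:
servo_tool(
  commands=[
    [17,11,-19,0,0.13,0],
    [35,22,-39,0,0.26,0],
    [52,33,-58,0,0.4,0],
    [69,45,-77,0,0.53,0],
    [87,56,-97,0,0.66,0],
    [104,67,-116,0,0.79,0],
    [104,67,-116,0,0.79,0],
  ],
)

```text
time_s: 5.85
position: [0.4637, 0.2692, 0.2153]
tool_rot: [-0.181, 0.979, -0.017, -0.09]
contact_force: [0.2, -0.8, -2.0]
width: 0.367
grip_force: 25.0
```

```bash
python3 - <<'E'
from kin import *; from h import *
s=ctrl.sense(); print(s['width']*92,s['joint_positions'].round(2))
Rm=ori(-10,-55); go(gp((.42,.31,.15),Rm),Rm)
E
```

```text
33.80093952099245 [ 0.31  0.21  1.55 -0.01  1.57 -1.63]
row [24.9, 61.7, 81.8] [-0.3, 0.758, 0.465] n 6.3
```

Emit:
servo_tool(
  commands=[
    [4,9,12,-0.043,0.108,0.066],
    [7,18,23,-0.086,0.217,0.133],
    [11,26,35,-0.129,0.325,0.199],
    [14,35,47,-0.171,0.433,0.266],
    [18,44,58,-0.214,0.541,0.332],
    [21,53,70,-0.257,0.65,0.399],
    [25,62,82,-0.3,0.758,0.465],
    [25,62,82,-0.3,0.758,0.465],
  ],
)

```text
time_s: 6.65
position: [0.4037, 0.3107, 0.1351]
tool_rot: [0.08, 0.882, 0.041, -0.462]
contact_force: [-0.6, -0.8, -1.5]
width: 0.369
grip_force: 25.0
```

```bash
python3 - <<'E'
from kin import *; from h import *
s=ctrl.sense(); print(s['width']*92,s['joint_positions'].round(2))
Rm=ori(-10,-55); go(gp((.42,.31,.042),Rm),Rm)
c2=cap('scene');g=cv2.resize(c2['frame'][120:320,220:450],None,fx=3,fy=3,interpolation=cv2.INTER_CUBIC)
cv2.imwrite('pics/a4.png',g)
E
```

```text
33.94442893464661 [ 0.21  0.73  1.29  0.35  2.03 -1.18]
row [-85.8, 2.4, 58.5] [0.003, -0.004, -0.005] n 2.1
```

View pics/a4.png

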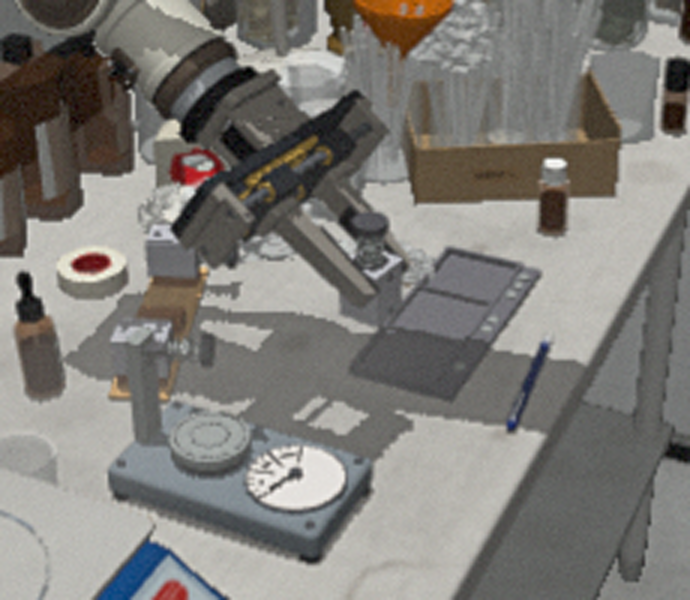

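The cartridge is upright, cap up, in the fingers at (370,270). Next is lowering it to the bench.

Emit:
servo_tool(
  commands=[
    [-14,0.5,10,0,0,0],
    [-29,1,20,0,0,0],
    [-43,1.5,29,0,0,0],
    [-57,2,39,0,0,0],
    [-72,2,49,0,0,0],
    [-82,2.4,56,0,0,0],
    [-86,2.4,58.5,0,0,0],
    [-86,2.4,58.5,0,0,0],
  ],
)

```text
time_s: 7.5
position: [0.4077, 0.3143, 0.0364]
tool_rot: [0.078, 0.884, 0.041, -0.459]
contact_force: [0.5, 0.1, -0.8]
width: 0.368
grip_force: 25.0
```

```bash
python3 - <<'E'
from h import *
Rm=ori(-10,-55); s=go(gp((.42,.31,.042),Rm),Rm);go(gp((.42,.31,.034),Rm),Rm); print(s['contact_force'])
E
```

```text
row [-2.8, -2.1, 4.9] [0.002, 0.003, -0.0] n 0.1
row [-9.3, -2.1, 9.5] [0.002, 0.003, -0.0] n 0.3
[ 0.5074023   0.13009788 -0.81526538]
```

Emit:
servo_tool(
  commands=[
    [-3.3,-1,2.3,0,0,0],
    [-6,-2,4.2,0,0,0],
    [-7.4,-2,5.2,0,0,0],
    [-8.2,-2,5.7,0,0,0],
    [-8.2,-2,5.7,0,0,0],
  ],
)

```text
time_s: 8.0
position: [0.4078, 0.3124, 0.0274]
tool_rot: [0.078, 0.884, 0.041, -0.458]
contact_force: [-0.4, -0.5, -0.3]
width: 0.37
grip_force: 25.0
```

Emit:
servo_tool(
  commands=[
    [-0.8,0,0.6,0,0,0],
    [-1.6,0,1.2,0,0,0],
    [-1.6,0,1.2,0,0,0],
  ],
)

```text
time_s: 8.3
position: [0.4079, 0.3124, 0.0273]
tool_rot: [0.077, 0.884, 0.041, -0.459]
contact_force: [-0.0, -1.9, 10.2]
width: 0.369
grip_force: 25.0
```

Emit:
servo_tool(
  commands=[
    [-0.8,0,0.6,0,0,0],
    [-1.6,0,1.2,0,0,0],
    [-1.6,0,1.2,0,0,0],
  ],
)

```text
time_s: 8.6
position: [0.4079, 0.3123, 0.0272]
tool_rot: [0.077, 0.884, 0.041, -0.46]
contact_force: [-0.7, -3.1, 17.8]
width: 0.367
grip_force: 25.0
```

Emit:
servo_tool(
  commands=[
    [1.2,0,-0.9,0,0,0],
    [2.2,0,-1.6,0,0,0],
    [2.2,0,-1.6,0,0,0],
  ],
)

```text
time_s: 8.9
position: [0.4078, 0.3124, 0.0272]
tool_rot: [0.078, 0.884, 0.041, -0.459]
contact_force: [0.2, -1.9, 7.1]
width: 0.368
grip_force: 25.0
```

Emit:
servo_tool(
  commands=[
    [0,0,0,0,0,0],
    [0,0,0,0,0,0],
    [0,0,0,0,0,0],
    [0,0,0,0,0,0],
    [0,0,0,0,0,0],
  ],
  grip=0.3,
)

```text
time_s: 9.4
position: [0.4075, 0.3125, 0.0256]
tool_rot: [0.078, 0.884, 0.041, -0.458]
contact_force: [-0.3, -0.3, -0.2]
width: 0.649
grip_force: 0.0
```

```bash
python3 - <<'E'
from kin import *; from h import *
s=ctrl.sense(); print(s['position'],s['contact_force'],s['width'],gp((0,0,0),-ori(-10,-55)))
Rm=R.from_quat(s['tool_rot']).as_matrix(); print('grasp pt',s['position']-Rm[:,2]*gd)
for b in (.06,.12,.2):
  R5=ori(-10,-55); q=ik(gp((.42,.31,.038),R5,b),R5,s['joint_positions']); print(q[0].round(2),q[1])
E
```

```text
[0.40754169 0.31250271 0.02557348] [-0.29436571 -0.32071405 -0.15616156] 0.6493263834039794 [ 0.01508543 -0.00265997  0.01072588]
grasp pt [0.4225795  0.30980868 0.03635757]
[ 0.19  0.93  1.11  0.33  2.   -1.22] 3.1148686061022172e-12
[ 0.17  1.    0.93  0.33  2.12 -1.19] 5.152834148952623e-11
[ 0.14  1.13  0.62  0.35  2.3  -1.15] 3.96133490593309e-11
```

Emit:
servo_tool(
  commands=[
    [0,0,-15,0,0,0],
    [0,0,-35,0,0,0],
    [0,0,-60,0,0,0],
    [0,0,-85,0,0,0],
    [0,0,-110,0,0,0],
    [0,0,-130,0,0,0],
    [0,0,-140,0,0,0],
  ],
)

```text
time_s: 10.1
position: [0.5218, 0.292, 0.1075]
tool_rot: [0.078, 0.885, 0.042, -0.457]
contact_force: [-0.7, 0.7, 0.8]
width: 0.648
grip_force: 0.0
```

```bash
python3 - <<'E'
from kin import *; from h import *
s=ctrl.sense(); print(s['joint_positions'].round(2))
Rm=ori(-10,0); go((.4226,.3098,.20),Rm); print(ik(np.array([.4226,.3098,.2]),Rm,s['joint_positions'])[0].round(2))
c=cap('top');cv2.imwrite('pics/a5.png',cv2.resize(c['frame'][135:275,210:405],None,fx=4,fy=4,interpolation=cv2.INTER_CUBIC))
E
```

```text
[ 0.16  1.02  0.86  0.33  2.16 -1.19]
row [133.8, 0.3, 28.7] [0.003, -0.954, -0.001] n 6.4
[ 0.4   0.04  1.76 -0.    1.35 -0.99]
```

View pics/a5.png

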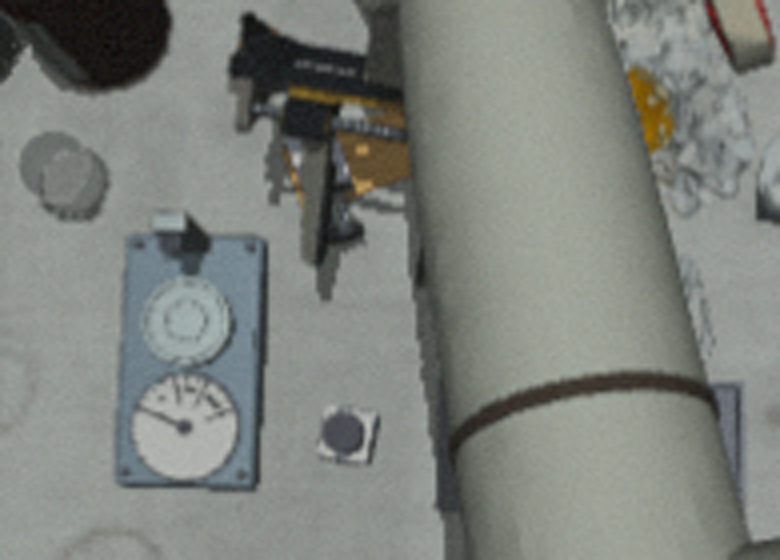

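The cartridge stands upright at crop pixel (345,434), free of the fingers.

Emit:
servo_tool(
  commands=[
    [50,0,0,0,-0.12,0],
    [80,0,4,0,-0.24,0],
    [95,0,8,0,-0.36,0],
    [105,0,12,0,-0.48,0],
    [112,0,16,0,-0.6,0],
    [120,0,20,0,-0.72,0],
    [128,0,24,0,-0.84,0],
    [134,0,29,0,-0.954,0],
  ],
)

```text
time_s: 10.95
position: [0.4203, 0.3101, 0.2]
tool_rot: [0.088, 0.996, 0.001, 0.002]
contact_force: [-0.3, -0.1, 0.5]
width: 0.649
grip_force: 0.0
```

```bash
python3 - <<'E'
from kin import *; from h import *
import pickle
c=pickle.load(open('top.pkl','rb'))
def w(u,v,z): return ray(c,(210+(u-1.5)/4,135+(v-1.5)/4),z).round(4)
print(w(345,434,.078),w(348,434,.044),w(322,405,.044),w(380,408,.044),w(374,465,.044),w(318,460,.044))
s=ctrl.sense(); print(s['joint_positions'].round(2))
Rm=ori(-10,0); go((.423,.3098,.12),Rm)
E
```

```text
[0.4189 0.3058 0.078 ] [0.4202 0.3066 0.044 ] [0.4391 0.3241 0.044 ] [0.4375 0.2858 0.044 ] [0.4001 0.2891 0.044 ] [0.403  0.3259 0.044 ]
[ 0.4   0.03  1.76  0.    1.34 -0.99]
row [-2.4, -0.0, 80.0] [0.003, 0.004, -0.001] n 1.6
```

Emit:
servo_tool(
  commands=[
    [-1,-1,40,0,0,0],
    [-1,-1,80,0,0,0],
    [-1,-1,110,0,0,0],
    [-1,-1,135,0,0,0],
    [-1,-1,155,0,0,0],
    [-1,-1,170,0,0,0],
    [-1,-1,180,0,0,0],
    [-1,-1,185,0,0,0],
  ],
)

```text
time_s: 11.75
position: [0.4203, 0.3088, 0.0132]
tool_rot: [0.088, 0.996, 0.0, -0.002]
contact_force: [-0.3, -0.5, 0.3]
width: 0.653
grip_force: 0.0
```

Emit:
servo_tool(
  commands=[
    [0,0,2,0,0,0],
    [0,0,2,0,0,0],
    [0,0,2,0,0,0],
    [0,0,2,0,0,0],
  ],
)

```text
time_s: 12.15
position: [0.4218, 0.3093, 0.013]
tool_rot: [0.088, 0.996, 0.001, -0.0]
contact_force: [-0.3, 0.4, -0.3]
width: 0.65
grip_force: 0.0
```

Emit:
servo_tool(
  commands=[
    [0,0,0,0,0,0],
    [0,0,0,0,0,0],
    [0,0,0,0,0,0],
    [0,0,0,0,0,0],
    [0,0,0,0,0,0],
    [0,0,0,0,0,0],
  ],
  grip=-1,
)

```text
time_s: 12.75
position: [0.4214, 0.3091, 0.0123]
tool_rot: [0.088, 0.996, 0.001, -0.001]
contact_force: [-0.2, 1.3, 0.3]
width: 0.367
grip_force: 25.0
```

```bash
python3 - <<'E'
from kin import *; from h import *
s=ctrl.sense(); print(s['position'],s['width']*92,s['contact_force'])
Rm=ori(-1,0); 
for p in((.40,.31,.16),(.4955,.416,.16)): go(p,Rm); print(ik(np.array(p),Rm,s['joint_positions'])[0].round(2))
E
```

```text
[0.42135292 0.30912374 0.01234185] 33.75474850485308 [-0.24882935  1.30384409  0.27837647]
row [21.5, -2.7, -147.6] [0.002, -0.002, -0.159] n 3.0
[ 0.42  0.03  1.85 -0.    1.27 -1.13]
row [-54.0, 118.5, -147.6] [0.002, -0.002, -0.159] n 3.9
[ 0.51  0.38  1.44  0.    1.32 -1.04]
```

Emit:
servo_tool(
  commands=[
    [0,0,-25,0,0,0],
    [0,0,-60,0,0,0],
    [0,0,-100,0,0,-0.08],
    [0,0,-148,0,0,-0.159],
    [0,0,-148,0,0,-0.159],
    [0,0,-148,0,0,-0.159],
  ],
)

```text
time_s: 13.35
position: [0.422, 0.309, 0.161]
tool_rot: [0.009, 1.0, 0.001, 0.0]
contact_force: [-0.7, -0.1, -1.3]
width: 0.369
grip_force: 25.0
```

```bash
python3 - <<'E'
from kin import *; from h import *
s=go((.4955,.416,.16),ori(-1,0)); print(s['position'],s['width']*92)
E
```

```text
row [-71.5, 108.3, 1.3] [0.002, 0.0, -0.001] n 2.6
[0.42204943 0.30900962 0.16100612] 33.93211616014501
```

Emit:
servo_tool(
  commands=[
    [-15,23,0,0,0,0],
    [-30,46,0,0,0,0],
    [-45,68,0,0,0,0],
    [-60,90,0,0,0,0],
    [-68,102,0,0,0,0],
    [-71.5,108.3,0,0,0,0],
    [-71.5,108.3,0,0,0,0],
    [-71.5,108.3,0,0,0,0],
  ],
)

```text
time_s: 14.15
position: [0.494, 0.4151, 0.159]
tool_rot: [0.009, 1.0, 0.0, -0.002]
contact_force: [0.2, -0.3, -0.7]
width: 0.37
grip_force: 25.0
```

```bash
python3 - <<'E'
from kin import *; from h import *
s=go((.4955,.416,.060),ori(-1,0)); print(s['position'])
c=cap('scene');f=cv2.resize(c['frame'][180:310,230:370],None,fx=4,fy=4,interpolation=cv2.INTER_CUBIC);cv2.imwrite('pics/a6.png',f)
E
```

```text
row [-1.9, 0.9, 99.0] [0.0, -0.004, -0.0] n 2.0
[0.49398487 0.41506817 0.15896903]
```

View pics/a6.png

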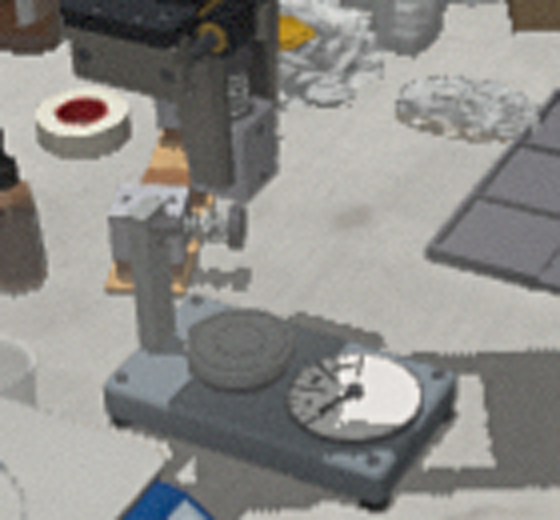

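The picture shows the cartridge upright in the fingers above the plate (240,345), the column at (150,280) clear. Descending.

Emit:
servo_tool(
  commands=[
    [-0.5,0.5,20,0,0,0],
    [-1,0.9,40,0,0,0],
    [-1,0.9,60,0,0,0],
    [-1,0.9,78,0,0,0],
    [-1,0.9,90,0,0,0],
    [-1,0.9,97,0,0,0],
    [-1,0.9,99,0,0,0],
    [-1,0.9,99,0,0,0],
  ],
)

```text
time_s: 15.0
position: [0.496, 0.417, 0.0618]
tool_rot: [0.009, 1.0, 0.001, -0.001]
contact_force: [-0.6, -0.2, -0.4]
width: 0.368
grip_force: 25.0
```

Emit:
servo_tool(
  commands=[
    [0,0,1,0,0,0],
    [0,0,2,0,0,0],
    [0,0,2,0,0,0],
  ],
)

```text
time_s: 15.3
position: [0.496, 0.417, 0.0597]
tool_rot: [0.009, 1.0, 0.001, -0.001]
contact_force: [0.5, -0.8, -0.6]
width: 0.371
grip_force: 25.0
```

Emit:
servo_tool(
  commands=[
    [0,0,1,0,0,0],
    [0,0,2,0,0,0],
    [0,0,2,0,0,0],
  ],
)

```text
time_s: 15.6
position: [0.4958, 0.4169, 0.0573]
tool_rot: [0.009, 1.0, 0.001, -0.001]
contact_force: [0.3, -0.0, -0.1]
width: 0.368
grip_force: 25.0
```

Emit:
servo_tool(
  commands=[
    [0,0,0.5,0,0,0],
    [0,0,0.5,0,0,0],
    [0,0,0.5,0,0,0],
  ],
)

```text
time_s: 15.9
position: [0.4958, 0.4169, 0.0571]
tool_rot: [0.009, 1.0, 0.001, -0.001]
contact_force: [-1.1, -0.3, 1.2]
width: 0.367
grip_force: 25.0
```

Contact with the plate. I'll release and then go up.

Emit:
servo_tool(
  commands=[
    [0,0,0,0,0,0],
    [0,0,0,0,0,0],
    [0,0,0,0,0,0],
    [0,0,0,0,0,0],
    [0,0,0,0,0,0],
  ],
  grip=0.2,
)

```text
time_s: 16.4
position: [0.4957, 0.4169, 0.0567]
tool_rot: [0.009, 1.0, 0.001, -0.001]
contact_force: [0.4, 0.6, -0.5]
width: 0.6
grip_force: 0.0
```

Emit:
servo_tool(
  commands=[
    [0,0,-10,0,0,0],
    [0,0,-30,0,0,0],
    [0,0,-55,0,0,0],
    [0,0,-80,0,0,0],
    [0,0,-95,0,0,0],
    [0,0,-100,0,0,0],
    [0,0,-100,0,0,0],
  ],
)

```text
time_s: 17.1
position: [0.4962, 0.4169, 0.1574]
tool_rot: [0.009, 1.0, 0.001, -0.0]
contact_force: [-0.8, 0.1, 0.3]
width: 0.6
grip_force: 0.0
```

```bash
python3 - <<'E'
from kin import *; from h import *
s=go((.496,.417,.135),ori(-1,0)); print(s['position'])
c=cap('scene');f=cv2.resize(c['frame'][180:310,230:370],None,fx=4,fy=4,interpolation=cv2.INTER_CUBIC);cv2.imwrite('pics/a7.png',f)
E
```

```text
row [0.2, 0.1, 22.4] [0.002, -0.001, 0.0] n 0.4
[0.49617852 0.41689527 0.15737123]
```

View pics/a7.png

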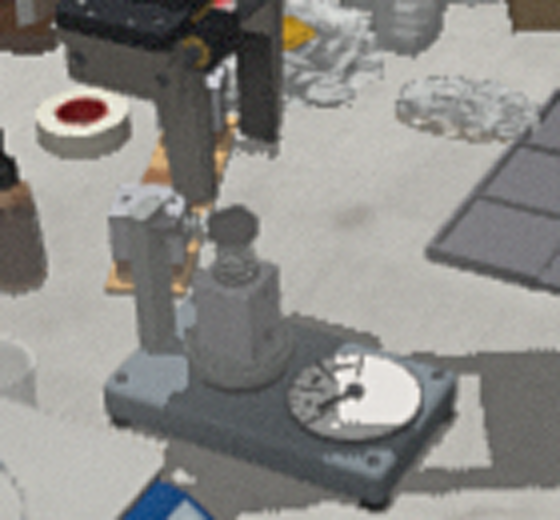

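The cartridge stands on the plate's middle, let go (9 pictures viewed so far). Next I shut the fingers and press.

Emit:
servo_tool(
  commands=[
    [0,0,0,0,0,0],
    [0,0,0,0,0,0],
    [0,0,0,0,0,0],
    [0,0,0,0,0,0],
    [0,0,0,0,0,0],
    [0,0,8,0,0,0],
    [0,0,16,0,0,0],
    [0,0,22,0,0,0],
  ],
  grip=-1,
)

```text
time_s: 17.95
position: [0.4953, 0.4165, 0.1334]
tool_rot: [0.009, 1.0, 0.0, -0.002]
contact_force: [0.4, -0.9, -0.3]
width: 0.004
grip_force: 0.0
```

Emit:
servo_tool(
  commands=[
    [0,0,3,0,0,0],
    [0,0,6,0,0,0],
    [0,0,9,0,0,0],
    [0,0,12,0,0,0],
    [0,0,13,0,0,0],
    [0,0,13,0,0,0],
  ],
)

```text
time_s: 18.55
position: [0.496, 0.4169, 0.122]
tool_rot: [0.009, 1.0, 0.001, -0.001]
contact_force: [0.2, -0.3, 1.3]
width: 0.006
grip_force: 0.5
```

Contact at 0.122, as expected. I'll press on in small steps.

Emit:
servo_tool(
  commands=[
    [0,0,1.5,0,0,0],
    [0,0,3,0,0,0],
    [0,0,4.5,0,0,0],
    [0,0,6,0,0,0],
    [0,0,7,0,0,0],
    [0,0,7,0,0,0],
    [0,0,7,0,0,0],
  ],
)

```text
time_s: 19.25
position: [0.4962, 0.417, 0.1158]
tool_rot: [0.009, 1.0, 0.001, -0.0]
contact_force: [-1.7, -0.9, 6.3]
width: 0.007
grip_force: 3.2
```

Emit:
servo_tool(
  commands=[
    [0,0,1.5,0,0,0],
    [0,0,3,0,0,0],
    [0,0,4,0,0,0],
    [0,0,4.7,0,0,0],
    [0,0,4.7,0,0,0],
    [0,0,4.7,0,0,0],
  ],
)

```text
time_s: 19.85
position: [0.4964, 0.4171, 0.1118]
tool_rot: [0.009, 1.0, 0.001, -0.0]
contact_force: [-2.7, -2.0, 10.4]
width: 0.006
grip_force: 4.8
```

Emit:
servo_tool(
  commands=[
    [0,0,0.7,0,0,0],
    [0,0,0.7,0,0,0],
    [0,0,0.7,0,0,0],
    [0,0,0.7,0,0,0],
    [0,0,0.7,0,0,0],
    [0,0,0.7,0,0,0],
    [0,0,0.7,0,0,0],
    [0,0,0.7,0,0,0],
  ],
)

```text
time_s: 20.65
position: [0.4965, 0.4172, 0.1113]
tool_rot: [0.009, 1.0, 0.001, -0.0]
contact_force: [-2.5, -2.0, 10.1]
width: 0.003
grip_force: 5.0
```

Emit:
servo_tool(
  commands=[
    [0,0,0,0,0,0],
    [0,0,0,0,0,0],
    [0,0,0,0,0,0],
    [0,0,0,0,0,0],
    [0,0,0,0,0,0],
  ],
)

```text
time_s: 21.15
position: [0.4964, 0.4172, 0.1113]
tool_rot: [0.009, 1.0, 0.001, -0.0]
contact_force: [-1.9, -2.6, 9.8]
width: 0.007
grip_force: 5.0
```

```bash
python3 - <<'E'
from h import *
print(ctrl.sense()['position'],ctrl.sense()['contact_force'])
c=cap('scene');f=cv2.resize(c['frame'][258:302,290:345],None,fx=7,fy=7,interpolation=cv2.INTER_CUBIC)
t=cap('top');g=cv2.resize(t['frame'][220:264,232:280],None,fx=7,fy=7,interpolation=cv2.INTER_CUBIC)
cv2.imwrite('pics/dial.png',np.hstack([f,g]))
E
```

```text
[0.4964367  0.41717319 0.11129948] [-1.89982232 -2.63622532  9.83623872]
```

View pics/dial.png

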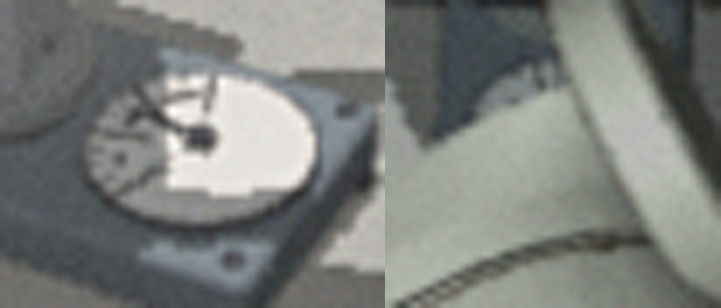

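The dial crop (left half) shows the hub at (200,138) and the needle tip near (140,90). I'll check that angle against projected sector lines; the force is about 10 N plus 0.9 N weight.

```bash
python3 - <<'E'
from h import *
import pickle
c=pickle.load(open('scene.pkl','rb'))
h=ray(c,(290+(200-3)/7,258+(138-3)/7),.031);print(h)
for th in(0,.72,.96,1.31,1.63,2.1,2.4):
    a=np.radians(68)-th; p=proj(c,h+.022*np.array([np.cos(a),np.sin(a),0]))[0]; print(th,((p-[290,258])*7+3).round())
t=ray(c,(290+(140-3)/7,258+(90-3)/7),.031)-h; print('needle th',np.radians(68)-np.arctan2(t[1],t[0]))
E
```

```text
[0.42917129 0.41428919 0.031     ]
0 [145. 169.]
0.72 [128. 139.]
0.96 [131. 129.]
1.31 [141. 114.]
1.63 [156. 103.]
2.1 [187.  94.]
2.4 [208.  93.]
needle th 1.6314589357177103
```

Emit:
servo_tool(
  commands=[
    [0,0,-3,0,0,0],
    [0,0,-8,0,0,0],
    [0,0,-20,0,0,0],
    [0,0,-35,0,0,0],
    [0,0,-46,0,0,0],
    [0,0,-46,0,0,0],
  ],
)

```text
time_s: 21.85
position: [0.4971, 0.4175, 0.158]
tool_rot: [0.009, 1.0, 0.002, 0.001]
contact_force: [-0.3, 0.4, 0.1]
width: 0.005
grip_force: 0.0
```

Emit:
servo_tool(
  commands=[
    [0,0,0,0,0,0],
    [0,0,0,0,0,0],
    [0,0,0,0,0,0],
    [0,0,0,0,0,0],
  ],
  grip=0.3,
)

```text
time_s: 22.25
position: [0.4956, 0.4166, 0.1547]
tool_rot: [0.009, 1.0, 0.001, -0.001]
contact_force: [0.7, 0.3, -0.4]
width: 0.331
grip_force: 0.0
```

```bash
python3 - <<'E'
from h import *
import pickle
c=pickle.load(open('scene.pkl','rb'))
d=cv2.cvtColor(cv2.imread('pics/dial.png'),6)[:,:385].astype(float)
u=cv2.cvtColor(cv2.resize(c['frame'][258:302,290:345],None,fx=7,fy=7,interpolation=cv2.INTER_CUBIC),6).astype(float)
h=ray(c,(290+(200-3)/7,258+(138-3)/7),.031)
for th in np.arange(-.2,2.7,.1):
    a=np.radians(68)-th; o=[]
    for im in(u,d):
        for rr in((.008,.012),(.013,.018),(.020,.027)):
            P=[h+r*np.array([np.cos(a),np.sin(a),0]) for r in np.linspace(*rr,5)]
            q=((proj(c,P)-[290,258])*7+3).astype(int); o.append(int(im[q[:,1],q[:,0]].mean()))
    print(round(th,1),o)
s=go((.4962,.417,.057),ori(-1,0)); 
E
```

```text
-0.2 [136, 160, 194, 218, 181, 116]
-0.1 [112, 104, 113, 216, 147, 96]
0.0 [103, 111, 138, 214, 136, 125]
0.1 [124, 172, 212, 216, 140, 143]
0.2 [166, 223, 226, 217, 143, 140]
0.3 [194, 239, 207, 216, 145, 128]
0.4 [222, 235, 201, 206, 142, 123]
0.5 [233, 226, 226, 203, 135, 136]
0.6 [239, 215, 241, 203, 127, 146]
0.7 [238, 194, 198, 203, 119, 124]
0.8 [235, 189, 155, 198, 118, 99]
0.9 [237, 209, 193, 182, 130, 118]
1.0 [238, 229, 191, 163, 140, 121]
1.1 [237, 237, 167, 140, 134, 109]
1.2 [231, 236, 170, 115, 112, 104]
1.3 [223, 216, 183, 101, 78, 90]
1.4 [217, 177, 220, 107, 70, 97]
1.5 [220, 158, 157, 139, 111, 89]
1.6 [228, 198, 145, 177, 182, 100]
1.7 [231, 233, 217, 208, 228, 134]
1.8 [230, 233, 197, 225, 238, 135]
1.9 [230, 226, 176, 230, 226, 163]
2.0 [230, 228, 179, 229, 225, 176]
2.1 [229, 230, 177, 227, 225, 170]
2.2 [224, 233, 193, 221, 227, 185]
2.3 [215, 214, 201, 211, 210, 195]
2.4 [206, 152, 159, 199, 152, 154]
2.5 [208, 176, 179, 198, 169, 172]
2.6 [218, 221, 237, 209, 212, 233]
2.7 [230, 231, 232, 225, 229, 227]
row [-0.9, 0.4, 97.7] [0.001, -0.003, 0.0] n 2.0
```

The needle stands at about 1.33 rad, between the 0.96 and 1.63 lines. That agrees with about 11 N, so it is sector two and bay 2. I'll regrasp now.

Emit:
servo_tool(
  commands=[
    [-0.5,0,15,0,0,0],
    [-0.5,0,35,0,0,0],
    [-0.5,0,55,0,0,0],
    [-0.5,0,75,0,0,0],
    [-0.5,0,88,0,0,0],
    [-0.5,0,95,0,0,0],
    [-0.5,0,97,0,0,0],
    [-0.5,0,97,0,0,0],
  ],
)

```text
time_s: 23.05
position: [0.4965, 0.4171, 0.0587]
tool_rot: [0.009, 1.0, 0.001, -0.001]
contact_force: [-0.7, 0.3, -0.8]
width: 0.652
grip_force: 0.0
```

Emit:
servo_tool(
  commands=[
    [0,0,0,0,0,0],
    [0,0,0,0,0,0],
    [0,0,0,0,0,0],
    [0,0,0,0,0,0],
    [0,0,0,0,0,0],
  ],
  grip=-1,
)

```text
time_s: 23.55
position: [0.4965, 0.4171, 0.0588]
tool_rot: [0.009, 1.0, 0.001, -0.001]
contact_force: [-0.1, -0.4, 1.5]
width: 0.369
grip_force: 25.0
```

Emit:
servo_tool(
  commands=[
    [0,0,-10,0,0,0],
    [0,0,-25,0,0,0],
    [0,0,-50,0,0,0],
    [0,0,-80,0,0,0],
    [0,0,-105,0,0,0],
    [0,0,-110,0,0,0],
  ],
)

```text
time_s: 24.15
position: [0.4986, 0.418, 0.1739]
tool_rot: [0.009, 1.0, 0.003, 0.003]
contact_force: [0.2, 0.4, -0.4]
width: 0.367
grip_force: 25.0
```

```bash
python3 - <<'E'
from h import *
s=go((.424,.1448,.165),ori(0,0)); print(s['width']*92)
E
```

```text
row [70.0, -274.5, 6.9] [0.006, 0.005, -0.017] n 5.7
33.78791240004054
```

Emit:
servo_tool(
  commands=[
    [10,-35,0,0,0,0],
    [20,-75,0,0,0,0],
    [30,-115,0,0,0,0],
    [40,-155,0,0,0,-0.017],
    [50,-195,0,0,0,-0.017],
    [60,-235,3,0,0,-0.017],
    [68,-265,6,0,0,-0.017],
    [71,-275,7,0,0,-0.017],
  ],
)

```text
time_s: 24.95
position: [0.4193, 0.141, 0.1602]
tool_rot: [0.001, 1.0, 0.001, -0.002]
contact_force: [-0.2, 1.1, -1.3]
width: 0.364
grip_force: 25.0
```

```bash
python3 - <<'E'
from h import *
s=go((.424,.1448,.022),ori(0,0)); print(s['width']*92)
E
```

```text
row [-5.1, 3.6, 138.2] [0.001, -0.003, -0.003] n 2.8
33.530289895422506
```

Emit:
servo_tool(
  commands=[
    [-2,1,25,0,0,0],
    [-3,2,50,0,0,0],
    [-4,3,75,0,0,0],
    [-4,3,100,0,0,0],
    [-4,3,120,0,0,0],
    [-4,3,131,0,0,0],
    [-4,3,136,0,0,0],
    [-4,3,136,0,0,0],
  ],
)

```text
time_s: 25.75
position: [0.4244, 0.1465, 0.025]
tool_rot: [0.0, 1.0, 0.001, -0.001]
contact_force: [0.3, 0.8, -0.7]
width: 0.373
grip_force: 25.0
```

Emit:
servo_tool(
  commands=[
    [0,0,1,0,0,0],
    [0,0,2,0,0,0],
    [0,0,2,0,0,0],
    [0,0,2,0,0,0],
  ],
)

```text
time_s: 26.15
position: [0.4247, 0.1462, 0.0235]
tool_rot: [0.0, 1.0, 0.001, -0.0]
contact_force: [0.5, -0.2, -0.9]
width: 0.364
grip_force: 25.0
```

Emit:
servo_tool(
  commands=[
    [0,1,2,0,0,0],
    [0,1,4,0,0,0],
    [0,1,4.7,0,0,0],
    [0,1,4.7,0,0,0],
  ],
)

```text
time_s: 26.55
position: [0.4243, 0.1472, 0.0182]
tool_rot: [0.0, 1.0, 0.001, -0.001]
contact_force: [-0.2, -0.2, -1.3]
width: 0.373
grip_force: 25.0
```

Emit:
servo_tool(
  commands=[
    [0,0,0.5,0,0,0],
    [0,0,1,0,0,0],
    [0,0,1,0,0,0],
  ],
)

```text
time_s: 26.85
position: [0.4245, 0.1472, 0.0181]
tool_rot: [0.0, 1.0, 0.001, -0.001]
contact_force: [-3.2, -0.2, 6.5]
width: 0.372
grip_force: 25.0
```

Emit:
servo_tool(
  commands=[
    [0,0,-0.5,0,0,0],
    [0,0,-0.5,0,0,0],
    [0,0,-0.5,0,0,0],
    [0,0,-0.5,0,0,0],
    [0,0,-0.5,0,0,0],
  ],
  grip=0.2,
)

```text
time_s: 27.35
position: [0.4243, 0.1472, 0.0178]
tool_rot: [0.0, 1.0, 0.001, -0.001]
contact_force: [0.8, 0.2, -0.7]
width: 0.597
grip_force: 0.0
```

Emit:
servo_tool(
  commands=[
    [0,0,-10,0,0,0],
    [0,0,-30,0,0,0],
    [0,0,-55,0,0,0],
    [0,0,-80,0,0,0],
    [0,0,-110,0,0,0],
    [0,0,-140,0,0,0],
    [0,0,-160,0,0,0],
    [0,0,-160,0,0,0],
  ],
)

```text
time_s: 28.15
position: [0.427, 0.1472, 0.1817]
tool_rot: [0.0, 1.0, 0.001, 0.003]
contact_force: [0.3, -0.9, -0.1]
width: 0.598
grip_force: 0.0
```

```bash
python3 - <<'E'
from h import *
s=ctrl.sense();print(s['position'],s['width'],s['contact_force'])
c=cap('scene')
# compare with housing/cap model: find dark cap where expected, vs initial frame
import pickle
o=pickle.load(open('scene.pkl','rb'))
print(proj(c,[[.4243,.147,.082],[.4243,.147,.048],[.4243,.147,.004]]).round())
d=cv2.absdiff(c['frame'],o['frame']).max(2)
for P,n in(((.6034,.3304,.054),'L'),((.6573,.1907,.054),'R')): 
    u=proj(c,[P])[0].astype(int); print(n,u,d[u[1]-4:u[1]+5,u[0]-4:u[0]+5].mean())
u=proj(c,[[.4243,.147,.078]])[0].astype(int)
print(cv2.cvtColor(c['frame'],6)[u[1]-12:u[1]+34:2,u[0]-14:u[0]+16:2])
E
```

```text
[0.4269987  0.14715498 0.18170257] 0.5980014251568248 [ 0.30641724 -0.89072978 -0.10018313]
[[368. 200.]
 [367. 211.]
 [367. 226.]]
L [268 229] 12.987654320987655
R [278 198] 9.432098765432098
[[185 186 182 185 182 182 184 181 185 185 189 192 190 190 183]
 [185 182 186 179 175 176 179 177 175 178 182 186 186 187 187]
 [186 188 183 180 181 181 181 183 182 184 179 181 183 182 186]
 [190 183 183 187 178 181 181 183 187 182 180 180 184 176 179]
 [188 183 187 190 189 179 144 120 150 167 181 181 181 179 179]
 [185 183 187 185 192  72  63  57  59  62 180 176 177 179 176]
 [176 177 188 189 182  60  61  67  64  59 138 176 175 167 169]
 [176 178 168 165 188  82  58  61  59  66  87 138 156 158 160]
 [173 148 165 186 162 170 104  93  99 134  79  82  66  73  96]
 [177 147 140 141 155 154 108 109 120 120 118 120 116 116  96]
 [190 156 140 148 148 101  79  86  92 108 103  83 112 111 118]
 [149 165 155 143 116  78  77  88  89  90 118  94  77  72  82]
 [112 167 157 131 114 112  89  77  86 101 108  84  79  83  78]
 [176 132 164 111 108 109 113 131 118 111  82  91  92  79  77]
 [182 178 111 112 108 109 106 109 109 100  90  87  84  81 114]
 [175 112  89 111 109 108 107 112 110  95  92  85  78  80  76]
 [132  84 122 108 112 112 112 108 106  93  92  87  81  83  79]
 [ 88 125 123 113 114 113 112 109 113  91  88  92  83  80  82]
 [112 123  88 113 115 111 106 110 107  89  77  84  82  86  80]
 [123 124  93 111 111 114 112 110 112  92  90  86  85  78  86]
 [ 98  88  85  85  83  88  96 110 109  99  82  85  82  82 103]
 [117  91  85  84  87  85  89  83  87  84  82  85  79  83  84]
 [ 92  97  91  93  90  87  85  84  86  87  86  84  85  83  82]]
```

```bash
python3 -c "
from rig import ctrl
print(ctrl.sign_off())"
```

```text
the job is handed in; nothing more can be done
None
```

The middle cartridge read about 11 N (needle about 1.33 rad, the two-dot sector), so I stood it upright in bay 2, let go and handed the job in; the final camera check showed it there and the other two cartridges unmoved, but no verdict came back.

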